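# Close the vacuum chamber cover and draw a stroke

### The job

Close up the classroom vacuum chamber: turn its four black wing screws clockwise until each one stops, lying over its red line, in cross order (one, then the one diagonally opposite, and only then the other two) so that the gasket is pressed evenly. Then pull the hand pump's orange T-handle up to its stop, hold it there for a moment, and let it go back down. Leave the grease jar and the loose steel ring beside the chamber where they are.

Things in the scene. Friction and masses are not known exactly. Their poses are not given: they have to be found in the camera images.
- chamber: Vacuum chamber, fixed to the table: blue box on a grey base plate (210 x 310 x 12 mm), square 200 mm aluminium cover on a black gasket, clear flush window in its middle. Cover top 90 mm above the table. Origin on the table under the middle of the cover; at yaw 0 x points away from the robot, y left; z up. Black wing screws at x, y = +-70 mm; hand pump on the base plate at y = +165 mm.
- wing1 (a point): Wing screw 1, near left (robot side, pump side); opposite screw 3. Black bar 64 mm long, 9 mm thick, 8 to 30 mm above the cover, on a hub 20 mm across. Point on its axis, 109 mm above the table, x along the wing (turns with it). Fully home, the wing lies on the cover's diagonal, over the red line (80 mm) painted there, x pointing away from the cover's middle.
- wing2 (a point): Wing screw 2, near right; opposite screw 4. Black bar 64 mm long, 9 mm thick, 8 to 30 mm above the cover, on a hub 20 mm across. Point on its axis, 109 mm above the table, x along the wing (turns with it). Fully home, the wing lies on the cover's diagonal, over the red line (80 mm) painted there, x pointing away from the cover's middle.
- wing3 (a point): Wing screw 3, far right; opposite screw 1. Black bar 64 mm long, 9 mm thick, 8 to 30 mm above the cover, on a hub 20 mm across. Point on its axis, 109 mm above the table, x along the wing (turns with it). Fully home, the wing lies on the cover's diagonal, over the red line (80 mm) painted there, x pointing away from the cover's middle.
- wing4 (a point): Wing screw 4, far left; opposite screw 2. Black bar 64 mm long, 9 mm thick, 8 to 30 mm above the cover, on a hub 20 mm across. Point on its axis, 109 mm above the table, x along the wing (turns with it). Fully home, the wing lies on the cover's diagonal, over the red line (80 mm) painted there, x pointing away from the cover's middle.
- screw1 (a joint): Turn of wing screw 1 in rad: grows as it is tightened, clockwise from above; starts between 0 and 0.45, stops dead at 1.4 (fully home). Stays where it is left; turning it takes 0.12 N m, that is about 5 N at 24 mm from its axis. It does not rise or sink.
- screw2 (a joint): Turn of wing screw 2 in rad: grows as it is tightened, clockwise from above; starts between 0 and 0.45, stops dead at 1.4 (fully home). Stays where it is left; turning it takes 0.12 N m, that is about 5 N at 24 mm from its axis. It does not rise or sink.
- screw3 (a joint): Turn of wing screw 3 in rad: grows as it is tightened, clockwise from above; starts between 0 and 0.45, stops dead at 1.4 (fully home). Stays where it is left; turning it takes 0.12 N m, that is about 5 N at 24 mm from its axis. It does not rise or sink.
- screw4 (a joint): Turn of wing screw 4 in rad: grows as it is tightened, clockwise from above; starts between 0 and 0.45, stops dead at 1.4 (fully home). Stays where it is left; turning it takes 0.12 N m, that is about 5 N at 24 mm from its axis. It does not rise or sink.
- pump_grip (a point): Middle of the hand pump's orange T-handle: a level bar 80 mm long (along the chamber's x), 18 mm wide and 18 mm high, its middle 154 mm above the table when down; its underside is 25 mm above the steel barrel (46 mm across), with a 12 mm rod between. Moves with the handle; axes parallel to the chamber's.
- pump (a joint): How far the pump handle is pulled up, m: 0 down (rest), 0.05 at its upper stop. A spring pulls it back: about 3 N at the start, 9 N at the stop, so it goes back down when released.
- jar: Bystander: grease jar with a blue lid, 56 mm across, 60 mm tall, at the chamber's right side. Origin under its middle.
- flange: Bystander: loose steel ring lying flat, 80 mm across, 12 mm thick, left of the pump. Origin under its middle.

How it is judged:
On the way, in this order (a step that is already met when the one before it is completed fails the run):
1. two diagonally opposite wing screws are fully home while the other two are still loose (turned to less than 0.85 rad) (((value of joint each of screw1, screw3 above 1.28 rad and value of joint each of screw2, screw4 below 0.85 rad) or (value of joint each of screw2, screw4 above 1.28 rad and value of joint each of screw1, screw3 below 0.85 rad))), for 0.1 s.
2. all four wing screws are fully home (value of joint each of screw1, screw2, screw3, screw4 above 1.28 rad), for 0.1 s.
3. with the cover tight, the pump handle is pulled up to its stop (above 45 mm of 50) (all of step 2 and value of joint pump above 0.045 m), for 0.2 s.
At the end, for the whole second after the job is handed in: all four wing screws are within 0.12 rad (7 degrees) of their stop (above 1.28 rad), and the pump handle is back down within 6 mm (all of step 2 and value of joint pump below 0.006 m); the robot touches nothing.
It fails at once if the grease jar or the loose steel ring is moved more than 40 mm or knocked over (distance of any of jar, flange from where it was at the start of the episode above 0.04 m or angle between any of jar, flange's own z axis and vertical above 0.6 rad).
It also fails if it takes over 72 s, if anything falls off the work surface, if the arm or the gripper's body presses on something with over 40 N, if the wrist force passes 120 N, or if a joint passes its speed limit or range.

### The arm

A 6-joint arm with a two-finger parallel gripper is mounted at the origin on the work surface. World frame = base frame: x ahead of the robot, y to its left, z up, the work surface at z = 0. Lengths are in m, angles in rad, forces in N, time in s.
With the tool pointing down it reaches from about 0.3 to 0.875 m from the base axis. Payload 6.4 kg.
Tool frame: the origin (TCP) lies midway between the tips of the shut fingers; the grasp point (between the pads) lies env.grasp_offset behind it (env.grasp_offset is the distance from the TCP to the grasp point, in m); x points along the fingers, y is the direction in which the jaws open and shut, and the axes are right-handed (so a half turn about x gives the same grasp; the last joint's range is limited). The gripper opens to 85 mm and grips with 20 to 120 N. Pads are 22 mm wide; open, the fingers measure 114 mm over their backs; the gripper's body (76 mm by 85 mm) begins 54 mm behind the grasp point. The pads swing forward as they close: fully open they stand 13 mm farther back than shut.
Start: joints at [-1.365, 0.181, 1.607, -0, 1.354, -0.206], TCP at [0.23, -0.527, 0.231] pointing down, gripper open.
Joint ranges: [-2.99, 2.99], [-0.89, 2.07], [0.3, 2.58], [-1.14, 4.28], [0, 2.63], [-3.12, 3.12]. Speed limits (rad/s): [2.57, 2.57, 3.01, 3.14, 3.14, 3.14].

### API

Orientations are given as a rotation vector (axis times angle).
In Python, from rig import env gives the robot as it stands.
- The arm moves only by the tool move_arm, never from a script. Its arguments are lists of equal length, an entry for each row: "offset": the shift along the tool's x, y, z in cm, a list of three; "dr": the turn, a rotation vector about the tool's x, y, z in rad, a list of three; "jaw": the opening, from 0 (shut) to 1 (fully open). In form: {"offset": [[x, y, z], ...], "dr": [[wx, wy, wz], ...], "jaw": [jaw, ...]}. A call has 1 to 10 rows; each row shifts and turns the commanded pose from where the row before left it, along the tool's axes as they then stand; what a row does not reach is not made up. A row lasts 1/12 s, in which the tool goes at most 41.7 mm and 7.16 degrees, less where a joint would pass 70% of its speed; a pose out of reach is approached as far as the arm can. A call with a gripper value outside its range is refused whole. The fingers move at their own pace and stop on an object; the grip force is fixed at half the most. Time passes only in rows, so rows that do not move let the fingers close. It gives the time, the measured TCP pose, the force and the opening at its end, in the units of the state.
- env.get_obs(): the state, without advancing time (a new reading comes with each control period).
- env.grab_frame(name): name is "scene" or "top" or "wrist"; returns the picture (480x640x3 uint8, blue, green, red); there is no depth.
- env.camera_info(name): a dict with "fx", "fy", "cx", "cy" (pixels), "distortion" ([k1, k2, p1, p2, k3] as OpenCV has them; the pictures are not rectified), "position" and "orientation" of the camera in the world. Camera axes: x right, y down, z forward; pixel columns grow to the right and rows downward; lengths in m; the calibration is good to about 2 mm. A picture is of the moment at which its call begins: read the wrist's pose just before it. camera_info takes no time and is no camera call; for the wrist camera it gives the pose at the moment of the call.
- env.sign_off(): hands the job in, once; it reports no verdict.
The state is a dict: "time": time; "joint_pos": joint angles; "qd": joint speeds; "effort": joint torques, N m; "ee_pos": TCP position; "tool_rot": TCP orientation; "ft_force": force on the tool from outside, world axes, zero at the start; "torque": the same for the moment, N m; "width": finger opening in m.
Only numpy, scipy, OpenCV 4.12 (cv2) and the standard library are available. Lean on these libraries where they do the work, as an engineer would, in place of code of your own. Each camera call takes 0.05 s, during which the arm holds its last target. There are 200 camera calls.

## Working session

There is one attempt and no reset: what is moved stays moved. The work goes in short steps, Python scripts to look and compute and a tool call to move; the robot and the scene stay as the last step left them, time stands still between calls to the robot, and variables do not carry over. Pictures are saved under pics/ and viewed, on a budget of 10 in all, crops included, one or two more only if the job needs it, and the job is handed in when it is done.

Besides the shell and the picture viewer there is one more tool, called after "Emit:" by a JSON object that holds its "api" and its "payload". move_arm: Moves the arm, as the interface text tells. Its arguments: {"type":"object","properties":{"offset":{"type":"array"},"dr":{"type":"array"},"jaw":{"type":"array"}},"required":["offset","dr","jaw"]}

```bash
ls; mkdir -p pics; python3 - <<'E'
from rig import env
import cv2
print(env.get_obs()); print(env.grasp_offset)
for n in ("top","scene","wrist"):
    print(n,env.camera_info(n))
    cv2.imwrite(f"pics/{n}0.png",env.grab_frame(n))
E
```

```text
pics
{'time': 0.0, 'joint_pos': array([-1.36525603e+00,  1.81561731e-01,  1.60801060e+00,  4.43871914e-05,
        1.35379329e+00, -2.06315735e-01]), 'qd': array([-1.52264156e-04,  2.49158377e-04,  3.41817242e-04, -1.68350990e-03,
       -3.74603940e-04,  1.67400575e-05]), 'effort': array([ 4.90898165e-04, -4.44886065e+01, -3.51328468e+01, -2.33181490e-04,
        9.28552123e-03, -1.41468863e-06]), 'ee_pos': array([ 0.23008461, -0.52635838,  0.23037126]), 'tool_rot': array([ 1.99535732,  0.41859608, -1.99526758]), 'ft_force': array([-0.47159776, -0.89011491,  0.48828205]), 'torque': array([-0.01916716, -0.00990827,  0.05524537]), 'width': 0.08566538110914683}
0.0187
top {'fx': 623.6249101780758, 'fy': 623.6249101780758, 'cx': 309.8945884926613, 'cy': 242.48002749058662, 'distortion': array([-0.22495309,  0.        ,  0.        ,  0.        ,  0.        ]), 'position': array([0.42871799, 0.05029522, 1.30278999]), 'orientation': array([-2.14213228,  2.1804601 , -0.13136756])}
scene {'fx': 450.83599167628057, 'fy': 450.83599167628057, 'cx': 320.96335660321785, 'cy': 238.89368485807015, 'distortion': array([-0.08479126,  0.        ,  0.        ,  0.        ,  0.        ]), 'position': array([ 0.90173228, -0.56162936,  0.67240243]), 'orientation': array([-2.17363578, -0.56396775,  0.29184338])}
wrist {'fx': 417.96719539013947, 'fy': 417.96719539013947, 'cx': 326.4443765286663, 'cy': 234.3915177570787, 'distortion': array([0.02636349, 0.        , 0.        , 0.        , 0.        ]), 'position': array([ 0.30152505, -0.49601754,  0.37248518]), 'orientation': array([ 2.40685541, -1.57399513, -0.24571813])}
```

View pics/top0.png

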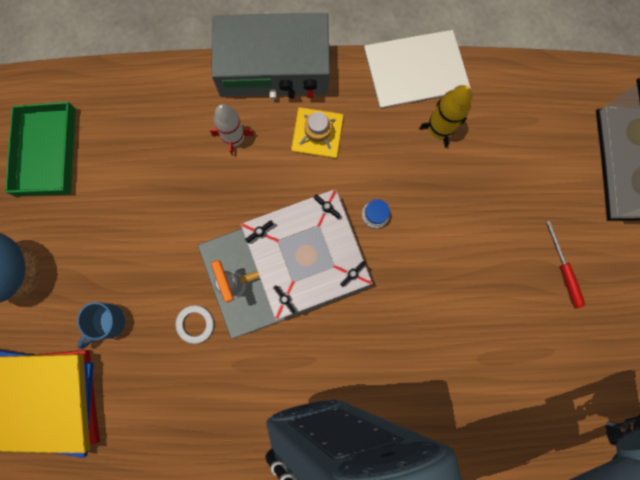

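View pics/scene0.png

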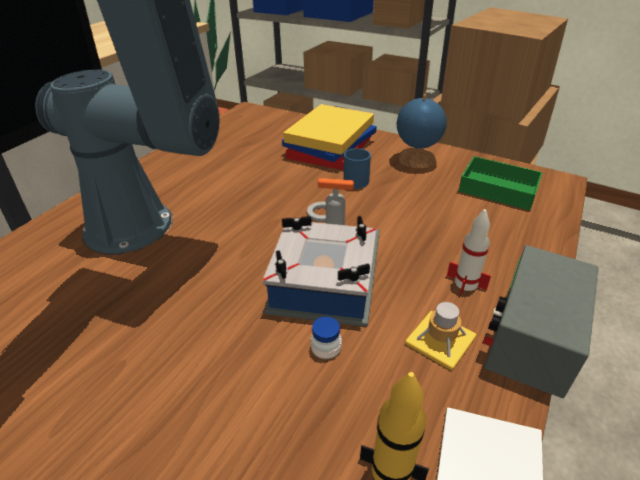

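The top view shows the chamber at about (305,255), with wing screws near (285,298), (352,273), (327,206) and (259,232). The pump's T-handle is at (222,281), the ring at (195,325) and the jar at (376,213). I'll measure these now.

```bash
cat > h.py <<'E'
from rig import env
import cv2, numpy as np
from scipy.spatial.transform import Rotation as Ro
def cast(ci,px,z):
    K=np.array([[ci['fx'],0,ci['cx']],[0,ci['fy'],ci['cy']],[0,0,1]])
    u=cv2.undistortPoints(np.array(px,float).reshape(-1,1,2),K,ci['distortion']).reshape(-1,2)
    d=Ro.from_rotvec(ci['orientation']).apply(np.c_[u,np.ones(len(u))])
    return ci['position']+d*((z-ci['position'][2])/d[:,2])[:,None]
def wing(ci,mask,c,r,z=.119):
    """points of the largest dark blob near c -> centre, angle on plane z"""
    m=np.zeros_like(mask); cv2.circle(m,c,r,255,-1); m&=mask
    n,l,s,_=cv2.connectedComponentsWithStats(m); k=1+np.argmax(s[1:,4])
    y,x=np.where(l==k); P=cast(ci,np.c_[x,y],z)[:,:2]
    (cx,cy),(w,h),a=cv2.minAreaRect((P*1e4).astype(np.float32))
    w_,v=np.linalg.eigh(np.cov(P.T)); d=v[:,1]
    return P.mean(0),np.array([cx,cy])/1e4,np.arctan2(d[1],d[0]),s[k,4],sorted((w/10,h/10))
E
cat > m.py <<'E'
from h import *
im=cv2.imread('pics/top0.png'); ci=env.camera_info('top')
dark=((im.max(2)<70)*255).astype(np.uint8)
W=[]
for c in ((285,298),(352,273),(327,206),(259,232)):
    r=wing(ci,dark,c,22); W.append(r[1]); print(r)
W=np.array(W); ctr=W.mean(0)
mod=np.array([[-70,70],[-70,-70],[70,-70],[70,70]])/1e3
H=mod.T@(W-ctr); yaw=np.arctan2(H[0,1]-H[1,0],H[0,0]+H[1,1])
R=np.array([[np.cos(yaw),-np.sin(yaw)],[np.sin(yaw),np.cos(yaw)]])
print('centre',ctr,'yaw',yaw,'\nfit',ctr+mod@R.T,'\nres mm',(W-ctr-mod@R.T)*1e3)
hsv=cv2.cvtColor(im,cv2.COLOR_BGR2HSV)
o=cv2.inRange(hsv,(4,170,150),(14,255,255)); o[:, :205]=0;o[:,245:]=0;o[:250]=0;o[310:]=0
r=wing(ci,o,(222,281),30,.163); print('pump',r, 'model',ctr+R@[0,.165])
obs=env.get_obs();T=Ro.from_rotvec(obs['tool_rot']).as_matrix();print(T)
Rw=Ro.from_rotvec(env.camera_info('wrist')['orientation']).as_matrix()
print('cam in tool',T.T@(env.camera_info('wrist')['position']-obs['ee_pos']),'\n',T.T@Rw)
E
python3 m.py
```

```text
(array([0.44485909, 0.08394573]), array([0.44409985, 0.08909368]), np.float64(-2.762439691186624), np.int32(99), [32.53875732421875, 41.64169921875])
(array([ 0.51008871, -0.0369023 ]), array([ 0.50993413, -0.03625808]), np.float64(2.3486229804555343), np.int32(125), [14.837527465820312, 63.05015258789062])
(array([0.62990888, 0.00288725]), array([0.63220068, 0.00222177]), np.float64(1.0342909294431097), np.int32(78), [15.72490234375, 36.21089477539063])
(array([0.59213957, 0.14214449]), array([0.59146792, 0.14187151]), np.float64(2.196256213953015), np.int32(148), [16.87606201171875, 58.877587890625])
centre [0.54442565 0.04923222] yaw 0.3543953195909299 
fit [[ 0.45448406  0.09059054]
 [ 0.50306732 -0.04070937]
 [ 0.63436723  0.0078739 ]
 [ 0.58578397  0.13917381]] 
res mm [[-10.3842058   -1.49686392]
 [  6.86680601   4.45128805]
 [ -2.16655104  -5.65212671]
 [  5.68395082   2.69770258]]
pump (array([0.49709037, 0.20934574]), array([0.49714985, 0.2094665 ]), np.float64(-2.798283733994704), np.int32(362), [16.149253845214844, 77.8083984375]) model [0.4871668  0.20397854]
[[-2.59389150e-04  4.00241533e-01 -9.16409651e-01]
 [ 1.32338004e-03 -9.16408742e-01 -4.00241511e-01]
 [-9.99999091e-01 -1.31657654e-03 -2.91965170e-04]]
cam in tool [-0.14197385  0.00050676 -0.07771115] 
 [[ 4.34069741e-04 -3.02241395e-01  9.53231321e-01]
 [ 9.99999827e-01  5.10021290e-04 -2.93653925e-04]
 [-3.97413896e-04  9.53231283e-01  3.02241564e-01]]
```

```bash
python3 - <<'E'
import cv2
im=cv2.imread('pics/top0.png')[180:345,190:390]
cv2.imwrite('pics/crop.png',cv2.resize(im,None,fx=3.6,fy=3.6,interpolation=cv2.INTER_NEAREST))
E
```

```text
(no output)
```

View pics/crop.png

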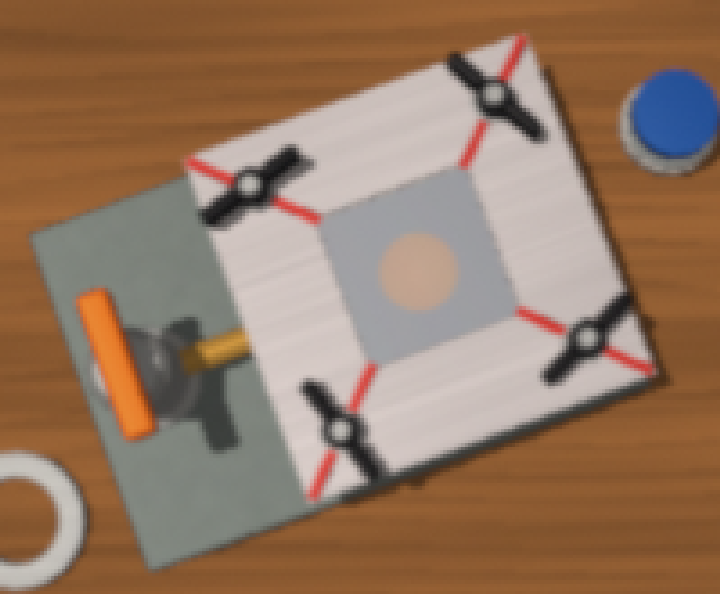

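The crop shows each light hub centre and both wing tips clearly, and the cover corners are at crop pixels (189,158), (525,37), (658,375) and (314,499). I'll use these as picks.

```bash
cat > m2.py <<'E'
from h import *
ci=env.camera_info('top')
p=lambda a:np.array(a,float)/3.6+[190-.36,180-.36]
def fit(W,mod):
    ctr=W.mean(0);H=mod.T@(W-ctr); yaw=np.arctan2(H[0,1]-H[1,0],H[0,0]+H[1,1])
    R=np.array([[np.cos(yaw),-np.sin(yaw)],[np.sin(yaw),np.cos(yaw)]])
    print('ctr',ctr,'yaw',yaw,'res mm',np.abs((W-ctr-mod@R.T)*1e3).max(1)); return ctr,R,yaw
sg=np.array([[-1,1],[-1,-1],[1,-1],[1,1]])
fit(cast(ci,p([(314,499),(658,375),(525,37),(189,158)]),.09)[:,:2],sg*.1)
hub=[(342,430),(588,340),(493,95),(251,185)]
ctr,R,yaw=fit(cast(ci,p(hub),.12)[:,:2],sg*.07)
print('wings',ctr+sg*.07@R.T,'pump',ctr+R@[0,.165])
T=[((380,478),(305,385)),((550,380),(625,295)),((543,138),(455,57)),((205,220),(295,150))]
for i,t in enumerate(T):
    a=cast(ci,p(t),.12)[:,:2]; d=a[1]-a[0]; ang=np.arctan2(d[1],d[0])
    home=yaw+np.arctan2(*sg[i][::-1]); k=(ang-home)%np.pi
    print(i+1,'ang',ang,'home',home%np.pi,'to go cw',k,'mid',a.mean(0),'len',np.linalg.norm(d))
E
python3 m2.py
```

```text
ctr [0.55192963 0.05243367] yaw 0.33703882634489385 res mm [2.21337683 0.47971721 2.10970047 1.20773369]
ctr [0.55106767 0.05391751] yaw 0.3407330591375853 res mm [1.06326288 0.60256714 1.20006209 0.89756514]
wings [[ 0.46169951  0.09650074]
 [ 0.50848444 -0.03545066]
 [ 0.64043583  0.01133428]
 [ 0.5936509   0.14328567]] pump [0.49592829 0.20943165]
1 ang 0.6637221955121182 home 2.69692754932993 to go cw 1.108387299771981 mid [0.4619988  0.09545826] len 0.06291248048233113
2 ang -0.745136235459613 home 1.1261312225350335 to go cw 1.2703251955951465 mid [ 0.50925421 -0.03474562] len 0.06019539122092395
3 ang 0.8000720016882368 home 2.69692754932993 to go cw 1.2447371059480998 mid [0.63861031 0.00940261] len 0.06427443396823042
4 ang -0.920748352904098 home 1.1261312225350335 to go cw 1.0947130781506615 mid [0.59370478 0.14290523] len 0.060732249884079194
```

```bash
cat > go.py <<'E'
import sys
from h import *
def go(x,y,z,psi):
    o=env.get_obs();T=Ro.from_rotvec(o['tool_rot']).as_matrix()
    d=T.T@(np.array([x,y,z])-o['ee_pos'])*100
    c,s=np.cos(psi),np.sin(psi)
    G=np.array([[0,c,s],[0,s,-c],[-1,0,0]])
    t=Ro.from_matrix(T.T@G).as_rotvec()
    print('t',round(o['time'],2),'pos',o['ee_pos'].round(4),'psi',round(np.arctan2(T[1,1],T[0,1]),3),'j',o['joint_pos'].round(2),'F',o['ft_force'].round(1),'M',o['torque'].round(2),'w',round(o['width'],4))
    print('offset cm',d.round(2),'turn',t.round(3))
if __name__=='__main__': go(*map(float,sys.argv[1:]))
E
python3 go.py .4617 .0965 .23 -.907
```

```text
t 0.15 pos [ 0.2301 -0.5265  0.2306] psi -1.159 j [-1.37  0.18  1.61  0.    1.35 -0.21] F [-0.   0.2 -0.5] M [ 0.   -0.02  0.01] w 0.0854
offset cm [  0.14 -47.82 -46.16] turn [-0.252 -0.     0.001]
```

Emit:
{"api": "move_arm", "payload": {"offset": [[0, -2.4, -2.3], [0, -2.4, -2.3], [0, -2.4, -2.3], [0, -2.4, -2.3], [0, -2.4, -2.3], [0, -2.4, -2.3], [0, -2.4, -2.3], [0, -2.4, -2.3], [0, -2.4, -2.3], [0, -2.4, -2.3]], "dr": [[0, 0, 0], [0, 0, 0], [0, 0, 0], [0, 0, 0], [0, 0, 0], [0, 0, 0], [0, 0, 0], [0, 0, 0], [0, 0, 0], [0, 0, 0]], "jaw": [0.4, 0.4, 0.4, 0.4, 0.4, 0.4, 0.4, 0.4, 0.4, 0.4]}}

```text
time: 0.98
ee_pos: [0.345, -0.2133, 0.2312]
tool_rot: [1.995, 0.416, -1.995]
ft_force: [1.3, -0.0, 0.6]
width: 0.034
```

Emit:
{"api": "move_arm", "payload": {"offset": [[0, -2.4, -2.3], [0, -2.4, -2.3], [0, -2.4, -2.3], [0, -2.4, -2.3], [0, -2.4, -2.3], [0, -2.4, -2.3], [0, -2.4, -2.3], [0, -2.4, -2.3], [0, 0, 0], [0, 0, 0]], "dr": [[0, 0, 0], [0, 0, 0], [0, 0, 0], [0, 0, 0], [0, 0, 0], [0, 0, 0], [0, 0, 0], [0, 0, 0], [0, 0, 0], [0, 0, 0]], "jaw": [0.4, 0.4, 0.4, 0.4, 0.4, 0.4, 0.4, 0.4, 0.4, 0.4]}}

```text
time: 1.82
ee_pos: [0.4365, 0.0362, 0.231]
tool_rot: [1.991, 0.421, -1.993]
ft_force: [-0.6, -0.1, 0.1]
width: 0.034
```

```bash
python3 go.py .4617 .0965 .23 -.907; python3 - <<'E'
from h import *
import pickle
ci=env.camera_info('wrist'); im=env.grab_frame('wrist'); cv2.imwrite('pics/w1.png',im); pickle.dump(ci,open('w1.pkl','wb'))
E
```

```text
t 1.82 pos [0.4365 0.0362 0.231 ] psi -1.155 j [-0.19 -0.14  1.93 -0.    1.35  0.97] F [-0.6 -0.1  0.1] M [0.02 0.04 0.  ] w 0.034
offset cm [ 0.1  -4.5  -4.74] turn [-0.248  0.001  0.   ]
```

View pics/w1.png

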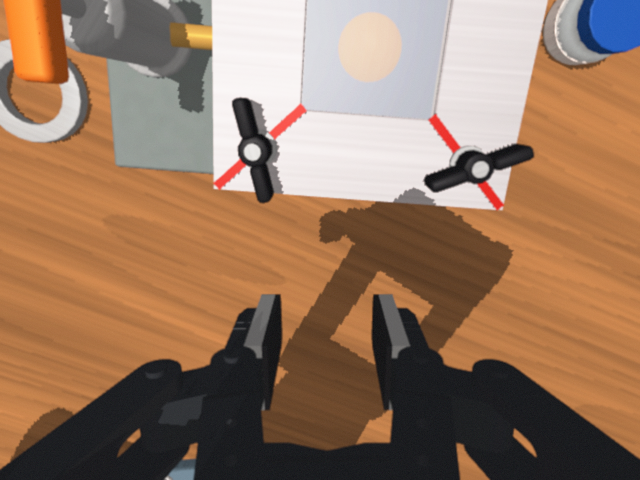

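The wrist view shows wing1's hub at (253,152) with tips (240,100) and (265,200). Wing2's hub is at (480,167) with tips (428,183) and (530,152).

```bash
python3 - <<'E'
from h import *
import pickle
ci=pickle.load(open('w1.pkl','rb'))
P=cast(ci,[(253,151),(479,167),(240,102),(265,198),(430,183),(529,153)],.12)[:,:2]
print(P[:2]); 
for a,b in ((2,3),(4,5)): d=P[b]-P[a]; print(np.arctan2(d[1],d[0])%np.pi,(P[a]+P[b])/2,np.linalg.norm(d))
im=cv2.imread('pics/w1.png'); dark=((im.max(2)<75)*255).astype(np.uint8)
for c in ((253,151),(479,167)): print(wing(ci,dark,c,60,.12))
E
```

```text
[[ 0.46430022  0.09591833]
 [ 0.51032686 -0.03192246]]
0.6223184766294976 [0.4638866 0.0957799] 0.05751290105339582
2.2898087882068485 [ 0.50963578 -0.03217682] 0.05984443297502526
(array([0.46563479, 0.09553756]), array([0.46436138, 0.09454363]), np.float64(-2.521274316344966), np.int32(1808), [19.716331481933594, 61.49247436523437])
(array([ 0.51025753, -0.03050622]), array([ 0.51059058, -0.03077546]), np.float64(2.3143847142308402), np.int32(2008), [20.2494384765625, 64.3968505859375])
```

Emit:
{"api": "move_arm", "payload": {"offset": [[0, -2.2, -2.4], [0, -2.2, -2.4], [0, 0, 0], [0, 0, 0], [3.1, 0, 0], [3, 0, 0], [3, 0, 0], [2, 0, 0], [1, 0, 0], [1, 0, 0]], "dr": [[0, 0, 0], [0, 0, 0], [-0.11, 0, 0], [-0.11, 0, 0], [0, 0, 0], [0, 0, 0], [0, 0, 0], [0, 0, 0], [0, 0, 0], [0, 0, 0]], "jaw": [0.4, 0.4, 0.4, 0.4, 0.4, 0.4, 0.4, 0.4, 0.4, 0.4]}}

```text
time: 2.7
ee_pos: [0.4627, 0.0929, 0.0994]
tool_rot: [1.859, 0.606, -1.862]
ft_force: [-0.2, -0.3, -0.1]
width: 0.0342
```

Emit:
{"api": "move_arm", "payload": {"offset": [[0, 0, 0], [0, 0, 0], [0, 0, 0], [0, 0, 0], [0, 0, 0], [0, 0, 0]], "dr": [[0, 0, 0], [0, 0, 0], [0, 0, 0], [0, 0, 0], [0, 0, 0], [0, 0, 0]], "jaw": [0.2, 0.1, 0, 0, 0, 0]}}

```text
time: 3.2
ee_pos: [0.4603, 0.0955, 0.0994]
tool_rot: [1.857, 0.612, -1.865]
ft_force: [-5.5, 7.4, -9.2]
width: 0.0173
```

```bash
python3 go.py .463 .096 .1 -2.03; python3 - <<'E'
from h import *
im=env.grab_frame('wrist'); cv2.imwrite('pics/w2.png',im)
E
```

```text
t 3.2 pos [0.4603 0.0955 0.0994] psi -0.94 j [-0.05  0.12  1.97  0.    1.06  0.89] F [-5.5  7.4 -9.2] M [ 1.11  0.76 -0.08] w 0.0173
offset cm [-0.07  0.12 -0.25] turn [1.09  0.006 0.003]
```

View pics/w2.png

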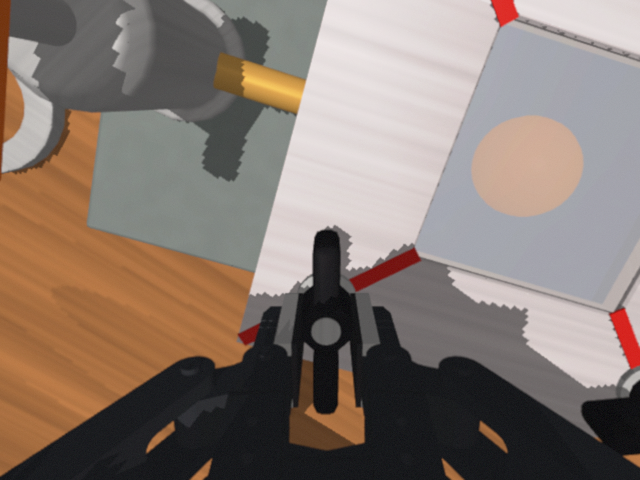

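Wing1 lies between the fingers with its hub at (326,330), and the pads may be resting on the hub. I'll let them settle and read the width.

Emit:
{"api": "move_arm", "payload": {"offset": [[0, 0, 0], [0, 0, 0], [0, 0, 0]], "dr": [[0, 0, 0], [0, 0, 0], [0, 0, 0]], "jaw": [0, 0, 0]}}

```text
time: 3.5
ee_pos: [0.4603, 0.0955, 0.0994]
tool_rot: [1.857, 0.612, -1.865]
ft_force: [-4.3, 7.2, -9.7]
width: 0.0177
```

Emit:
{"api": "move_arm", "payload": {"offset": [[0, -0.35, 0], [0, 0, 0], [0, 0, 0], [0, 0, 0], [0, 0, 0], [0, 0, 0]], "dr": [[0, 0, 0], [0, 0, 0], [0.1, 0, 0], [0.1, 0, 0], [0.1, 0, 0], [0, 0, 0]], "jaw": [0, 0, 0, 0, 0, 0]}}

```text
time: 4.0
ee_pos: [0.4599, 0.0964, 0.0995]
tool_rot: [2.041, 0.338, -2.046]
ft_force: [0.5, -3.4, -16.3]
width: 0.0171
```

```bash
python3 go.py .463 .096 .1 -2.03; python3 - <<'E'
from h import *
im=env.grab_frame('wrist'); cv2.imwrite('pics/w3.png',im)
E
```

```text
t 4.0 pos [0.4599 0.0964 0.0995] psi -1.243 j [-0.05  0.12  1.97 -0.    1.05  1.2 ] F [  0.5  -3.4 -16.3] M [-0.54 -0.09 -0.17] w 0.0171
offset cm [-0.06  0.14 -0.28] turn [ 0.787  0.002 -0.001]
```

View pics/w3.png

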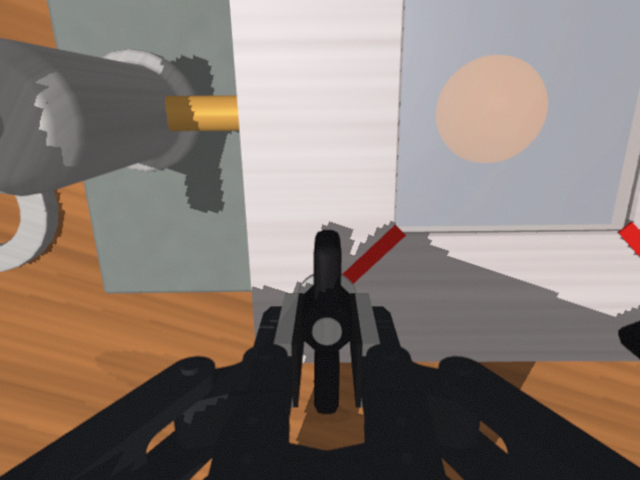

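The wing turned with the fingers, so the grip on the hub holds. I'll go on to the stop.

Emit:
{"api": "move_arm", "payload": {"offset": [[0, 0, 0], [0, 0, 0], [0, 0, 0], [0, 0, 0], [0, 0, 0], [0, 0, 0], [0, 0, 0], [0, 0, 0], [0, 0, 0]], "dr": [[0.1, 0, 0], [0.1, 0, 0], [0.1, 0, 0], [0.1, 0, 0], [0.1, 0, 0], [0.1, 0, 0], [0.1, 0, 0], [0, 0, 0], [0, 0, 0]], "jaw": [0, 0, 0, 0, 0, 0, 0, 0, 0]}}

```text
time: 4.8
ee_pos: [0.4599, 0.098, 0.0995]
tool_rot: [-2.019, 0.371, 2.024]
ft_force: [1.2, 5.1, -17.9]
width: 0.0169
```

```bash
python3 go.py .463 .096 .1 -2.015
```

```text
t 4.8 pos [0.4599 0.098  0.0995] psi -1.935 j [-0.04  0.12  1.97  0.    1.05  1.89] F [  1.2   5.1 -17.9] M [ 0.85 -0.12 -0.08] w 0.0169
offset cm [-0.05  0.07 -0.36] turn [0.08  0.003 0.001]
```

Emit:
{"api": "move_arm", "payload": {"offset": [[0, 0, 0], [0, 0, 0], [0, 0, 0], [0, 0, 0]], "dr": [[0.05, 0, 0], [0.05, 0, 0], [0.05, 0, 0], [0, 0, 0]], "jaw": [0, 0, 0, 0]}}

```text
time: 5.13
ee_pos: [0.4589, 0.0989, 0.0995]
tool_rot: [-1.925, 0.508, 1.935]
ft_force: [-2.9, 9.7, -13.0]
width: 0.0172
```

```bash
python3 go.py .463 .096 .1 -2.015
```

```text
t 5.13 pos [0.4589 0.0989 0.0995] psi -2.087 j [-0.04  0.12  1.97  0.    1.05  2.04] F [ -2.9   9.7 -13. ] M [ 1.55  0.63 -0.1 ] w 0.0172
offset cm [-0.06  0.05 -0.5 ] turn [-0.072  0.006  0.001]
```

Emit:
{"api": "move_arm", "payload": {"offset": [[0, 0, 0], [0, 0, 0], [0, 0, 0]], "dr": [[0.06, 0, 0], [0.06, 0, 0], [0, 0, 0]], "jaw": [0, 0, 0]}}

```text
time: 5.38
ee_pos: [0.4591, 0.0993, 0.0995]
tool_rot: [-1.852, 0.608, 1.86]
ft_force: [-0.8, 11.1, -14.6]
width: 0.0172
```

```bash
python3 go.py .463 .096 .1 -2.015
```

```text
t 5.38 pos [0.4591 0.0993 0.0995] psi -2.206 j [-0.04  0.12  1.97  0.    1.05  2.16] F [ -0.8  11.1 -14.6] M [1.94 0.43 0.72] w 0.0172
offset cm [-0.05  0.03 -0.51] turn [-0.191  0.005  0.002]
```

Emit:
{"api": "move_arm", "payload": {"offset": [[0, 0, 0], [0, 0, 0], [0, 0, 0], [-2, 0, 0], [-3, 0, 0], [-3, 0, 0], [-3, 0, 0], [-2, 0, 0], [0, 0, 0]], "dr": [[0, 0, 0], [0, 0, 0], [0, 0, 0], [0, 0, 0], [0, 0, 0], [0, 0, 0], [0, 0, 0], [0, 0, 0], [0, 0, 0]], "jaw": [0.4, 0.4, 0.4, 0.4, 0.4, 0.4, 0.4, 0.4, 0.4]}}

```text
time: 6.13
ee_pos: [0.465, 0.0965, 0.2372]
tool_rot: [-1.867, 0.609, 1.843]
ft_force: [0.8, 0.3, 0.9]
width: 0.0342
```

```bash
python3 go.py .640 .0105 .23 -.771; python3 - <<'E'
from h import *
im=env.grab_frame('top'); cv2.imwrite('pics/t2.png',im)
im=env.grab_frame('wrist'); cv2.imwrite('pics/w4.png',im)
E
```

```text
t 6.13 pos [0.465  0.0965 0.2372] psi -2.208 j [-0.05 -0.06  1.85 -0.    1.34  2.16] F [0.8 0.3 0.9] M [-0.01 -0.03 -0.  ] w 0.0342
offset cm [  0.94  -3.49 -19.18] turn [-1.437 -0.013 -0.002]
```

View pics/w4.png

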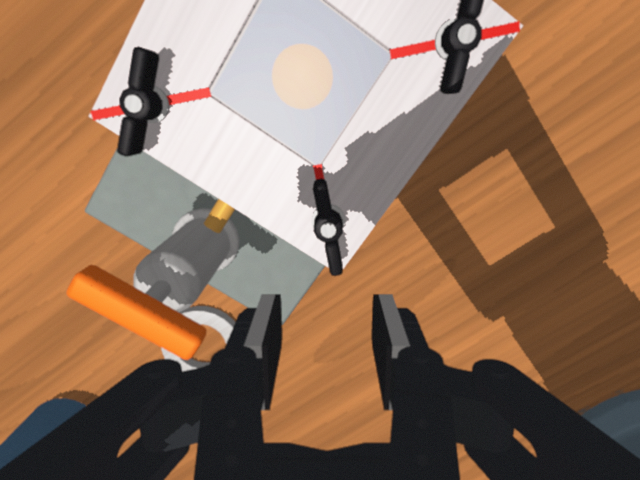

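The wrist view shows wing1 lying on its red diagonal, with its hub at (328,230). Wing2 at (462,35) and wing4 at (140,100) are still loose. Next is wing3.

Emit:
{"api": "move_arm", "payload": {"offset": [[0, -0.58, -3.2], [0, -0.58, -3.2], [0, -0.58, -3.2], [0, -0.58, -3.2], [0, -0.58, -3.2], [0, -0.58, -3.2], [0, 0, 0], [0, 0, 0], [0, 0, 0], [0, 0, 0]], "dr": [[0, 0, 0], [0, 0, 0], [0, 0, 0], [0, 0, 0], [0, 0, 0], [0, 0, 0], [-0.11, 0, 0], [-0.11, 0, 0], [-0.11, 0, 0], [-0.11, 0, 0]], "jaw": [0.4, 0.4, 0.4, 0.4, 0.4, 0.4, 0.4, 0.4, 0.4, 0.4]}}

```text
time: 7.07
ee_pos: [0.6354, 0.0101, 0.2282]
tool_rot: [-2.117, 0.205, 2.123]
ft_force: [0.7, -0.3, -0.8]
width: 0.0339
```

Emit:
{"api": "move_arm", "payload": {"offset": [[0, 0, 0], [0, 0, 0], [0, 0, 0], [0, 0, 0], [0, 0, 0], [0, 0, 0], [0, 0, 0], [0, 0, 0], [0, 0, 0], [0, 0, 0]], "dr": [[-0.11, 0, 0], [-0.11, 0, 0], [-0.11, 0, 0], [-0.11, 0, 0], [-0.11, 0, 0], [-0.11, 0, 0], [-0.11, 0, 0], [-0.11, 0, 0], [-0.11, 0, 0], [0, 0, 0]], "jaw": [0.4, 0.4, 0.4, 0.4, 0.4, 0.4, 0.4, 0.4, 0.4, 0.4]}}

```text
time: 7.9
ee_pos: [0.6353, 0.0104, 0.2288]
tool_rot: [1.751, 0.738, -1.755]
ft_force: [0.4, -0.3, -0.1]
width: 0.0339
```

```bash
python3 go.py .640 .011 .1 -.771
```

```text
t 7.9 pos [0.6353 0.0104 0.2288] psi -0.775 j [-0.17  0.32  1.45 -0.    1.38  0.6 ] F [ 0.4 -0.3 -0.1] M [ 0.   -0.05  0.01] w 0.0339
offset cm [12.87  0.31 -0.39] turn [-0.004  0.001  0.002]
```

Emit:
{"api": "move_arm", "payload": {"offset": [[0, 0.3, -0.4], [3, 0, 0], [3, 0, 0], [3, 0, 0], [2, 0, 0], [1, 0, 0], [0.9, 0, 0], [0, 0, 0], [0, 0, 0], [0, 0, 0]], "dr": [[0, 0, 0], [0, 0, 0], [0, 0, 0], [0, 0, 0], [0, 0, 0], [0, 0, 0], [0, 0, 0], [0, 0, 0], [0, 0, 0], [0, 0, 0]], "jaw": [0.4, 0.4, 0.4, 0.4, 0.4, 0.4, 0.4, 0.4, 0.4, 0.4]}}

```text
time: 8.73
ee_pos: [0.6421, 0.0111, 0.103]
tool_rot: [1.758, 0.732, -1.753]
ft_force: [0.4, 0.1, 0.8]
width: 0.0341
```

```bash
python3 go.py .640 .011 .1 -.771
```

```text
t 8.73 pos [0.6421 0.0111 0.103 ] psi -0.779 j [-0.17  0.46  1.53 -0.    1.16  0.61] F [0.4 0.1 0.8] M [-0.01 -0.05  0.02] w 0.0341
offset cm [ 0.3  -0.14  0.16] turn [-0.008 -0.002 -0.002]
```

Emit:
{"api": "move_arm", "payload": {"offset": [[0, 0, 0], [0, 0, 0], [0, 0, 0], [0, 0, 0], [0, 0, 0], [0, 0, 0]], "dr": [[0, 0, 0], [0, 0, 0], [0, 0, 0], [0, 0, 0], [0, 0, 0], [0, 0, 0]], "jaw": [0.2, 0, 0, 0, 0, 0]}}

```text
time: 9.23
ee_pos: [0.6412, 0.012, 0.1034]
tool_rot: [1.757, 0.734, -1.754]
ft_force: [-4.5, 1.9, 6.8]
width: 0.0168
```

```bash
python3 go.py .640 .011 .1 -2.015
```

```text
t 9.23 pos [0.6412 0.012  0.1034] psi -0.779 j [-0.17  0.46  1.53  0.    1.16  0.61] F [-4.5  1.9  6.8] M [ 0.43  0.72 -0.07] w 0.0168
offset cm [ 0.34 -0.02  0.15] turn [ 1.236e+00 -1.000e-03  0.000e+00]
```

Emit:
{"api": "move_arm", "payload": {"offset": [[0, -0.1, 0], [0, 0, 0], [0, 0, 0], [0, 0, 0], [0, 0, 0], [0, 0, 0], [0, 0, 0], [0, 0, 0], [0, 0, 0], [0, 0, 0]], "dr": [[0, 0, 0], [0.11, 0, 0], [0.11, 0, 0], [0.11, 0, 0], [0.11, 0, 0], [0.11, 0, 0], [0.11, 0, 0], [0.11, 0, 0], [0.11, 0, 0], [0.11, 0, 0]], "jaw": [0, 0, 0, 0, 0, 0, 0, 0, 0, 0]}}

```text
time: 10.07
ee_pos: [0.6412, 0.0118, 0.1034]
tool_rot: [-2.118, 0.216, 2.111]
ft_force: [-1.7, 0.5, 5.1]
width: 0.0172
```

Emit:
{"api": "move_arm", "payload": {"offset": [[0, 0, 0], [0, 0, 0], [0, 0, 0], [0, 0, 0]], "dr": [[0.1, 0, 0], [0.1, 0, 0], [0.06, 0, 0], [0, 0, 0]], "jaw": [0, 0, 0, 0]}}

```text
time: 10.4
ee_pos: [0.6412, 0.0118, 0.1034]
tool_rot: [-1.968, 0.462, 1.962]
ft_force: [-1.7, -0.0, 5.5]
width: 0.0173
```

```bash
python3 go.py .640 .011 .1 -2.015
```

```text
t 10.4 pos [0.6412 0.0118 0.1034] psi -2.032 j [-0.17  0.45  1.53 -0.    1.15  1.87] F [-1.7 -0.   5.5] M [-0.02  0.28  0.02] w 0.0173
offset cm [0.34 0.12 0.08] turn [-0.017 -0.003  0.001]
```

Emit:
{"api": "move_arm", "payload": {"offset": [[0, 0, 0], [0, 0, 0], [0, 0, 0], [0, 0, 0]], "dr": [[0.06, 0, 0], [0.06, 0, 0], [0.06, 0, 0], [0, 0, 0]], "jaw": [0, 0, 0, 0]}}

```text
time: 10.73
ee_pos: [0.6427, 0.0106, 0.1035]
tool_rot: [-1.86, 0.616, 1.846]
ft_force: [4.5, -3.1, -0.0]
width: 0.0169
```

```bash
python3 go.py .640 .011 .1 -2.015
```

```text
t 10.73 pos [0.6427 0.0106 0.1035] psi -2.213 j [-0.17  0.46  1.53 -0.    1.15  2.05] F [ 4.5 -3.1 -0. ] M [-0.73 -0.76 -0.07] w 0.0169
offset cm [0.35 0.13 0.24] turn [-0.198 -0.007  0.001]
```

Emit:
{"api": "move_arm", "payload": {"offset": [[0, 0, 0], [0, 0, 0], [0, 0, 0]], "dr": [[0.06, 0, 0], [0.06, 0, 0], [0, 0, 0]], "jaw": [0, 0, 0]}}

```text
time: 10.98
ee_pos: [0.6425, 0.0104, 0.1035]
tool_rot: [-1.783, 0.711, 1.77]
ft_force: [3.4, -4.0, 1.6]
width: 0.0165
```

```bash
python3 go.py .640 .011 .1 -2.015;  python3 - <<'E'
from h import *
im=env.grab_frame('wrist'); cv2.imwrite('pics/w5.png',im)
E
```

```text
t 10.98 pos [0.6425 0.0104 0.1035] psi -2.331 j [-0.17  0.46  1.53 -0.    1.15  2.17] F [ 3.4 -4.   1.6] M [-0.81 -0.57  0.57] w 0.0165
offset cm [0.34 0.13 0.23] turn [-0.316 -0.007  0.001]
```

Emit:
{"api": "move_arm", "payload": {"offset": [[0, 0, 0], [0, 0, 0], [0, 0, 0], [-2, 0, 0], [-3, 0, 0], [-3, 0, 0], [-3, 0, 0], [-2, 0, 0], [0, 0, 0]], "dr": [[0, 0, 0], [0, 0, 0], [0, 0, 0], [0, 0, 0], [0, 0, 0], [0, 0, 0], [0, 0, 0], [0, 0, 0], [0, 0, 0]], "jaw": [0.4, 0.4, 0.4, 0.4, 0.4, 0.4, 0.4, 0.4, 0.4]}}

```text
time: 11.78
ee_pos: [0.6428, 0.0119, 0.2378]
tool_rot: [-1.786, 0.706, 1.768]
ft_force: [0.3, -0.4, 1.0]
width: 0.0339
```

```bash
python3 go.py .509 -.035 .23 .8; python3 - <<'E'
from h import *
import pickle
pickle.dump(env.camera_info('wrist'),open('w6.pkl','wb')); 
im=env.grab_frame('wrist'); cv2.imwrite('pics/w6.png',im)
E
```

```text
t 11.78 pos [0.6428 0.0119 0.2378] psi -2.329 j [-0.17  0.32  1.43  0.    1.39  2.16] F [ 0.3 -0.4  1. ] M [-0.   -0.01 -0.02] w 0.0339
offset cm [ 0.66 12.61  6.5 ] turn [-3.129 -0.009 -0.012]
```

View pics/w6.png

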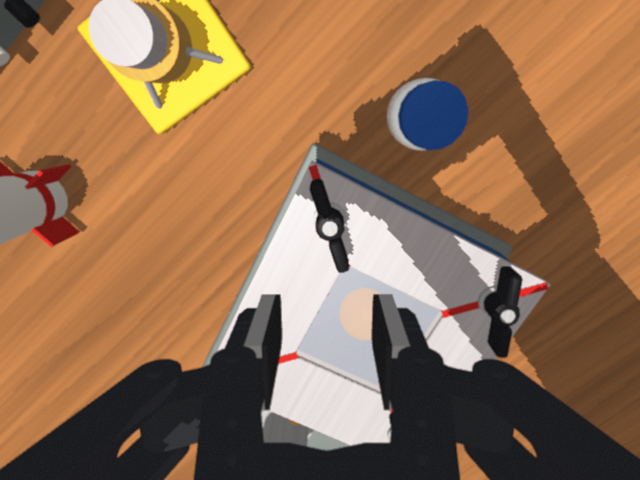

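Wing3 (hub at (329,228)) now lies on its red line; wing2 at (507,315) is still loose. Next is wing2.

Emit:
{"api": "move_arm", "payload": {"offset": [[0.1, 2.5, 1.3], [0.1, 2.5, 1.3], [0.1, 2.5, 1.3], [0.1, 2.5, 1.3], [0.1, 2.5, 1.3], [0, 0, 0], [0, 0, 0], [0, 0, 0], [0, 0, 0], [0, 0, 0]], "dr": [[0, 0, 0], [0, 0, 0], [0, 0, 0], [0, 0, 0], [0, 0, 0], [-0.115, 0, 0], [-0.115, 0, 0], [-0.115, 0, 0], [-0.115, 0, 0], [-0.115, 0, 0]], "jaw": [0.4, 0.4, 0.4, 0.4, 0.4, 0.4, 0.4, 0.4, 0.4, 0.4]}}

```text
time: 12.67
ee_pos: [0.5059, -0.0337, 0.2247]
tool_rot: [-2.125, 0.189, 2.131]
ft_force: [-0.6, -0.4, 0.2]
width: 0.0343
```

Emit:
{"api": "move_arm", "payload": {"offset": [[0, 0, 0], [0, 0, 0], [0, 0, 0], [0, 0, 0], [0, 0, 0], [0, 0, 0], [0, 0, 0], [0, 0, 0], [0, 0, 0], [0, 0, 0]], "dr": [[-0.115, 0, 0], [-0.115, 0, 0], [-0.115, 0, 0], [-0.115, 0, 0], [-0.115, 0, 0], [-0.115, 0, 0], [-0.115, 0, 0], [-0.115, 0, 0], [-0.115, 0, 0], [-0.115, 0, 0]], "jaw": [0.4, 0.4, 0.4, 0.4, 0.4, 0.4, 0.4, 0.4, 0.4, 0.4]}}

```text
time: 13.5
ee_pos: [0.5059, -0.0336, 0.2246]
tool_rot: [1.633, 0.867, -1.637]
ft_force: [-0.5, -0.4, -0.6]
width: 0.0344
```

Emit:
{"api": "move_arm", "payload": {"offset": [[0, 0, 0], [0, 0, 0], [0, 0, 0], [0, 0, 0], [0, 0, 0], [0, 0, 0], [0, 0, 0], [0, 0, 0], [0, 0, 0], [0, 0, 0]], "dr": [[-0.115, 0, 0], [-0.115, 0, 0], [-0.115, 0, 0], [-0.115, 0, 0], [-0.115, 0, 0], [-0.115, 0, 0], [-0.115, 0, 0], [-0.115, 0, 0], [-0.115, 0, 0], [-0.115, 0, 0]], "jaw": [0.4, 0.4, 0.4, 0.4, 0.4, 0.4, 0.4, 0.4, 0.4, 0.4]}}

```text
time: 14.33
ee_pos: [0.5059, -0.0336, 0.2246]
tool_rot: [0.794, 1.424, -0.795]
ft_force: [0.0, -0.5, 0.9]
width: 0.034
```

```bash
python3 go.py .509 -.035 .103 .77
```

```text
t 14.33 pos [ 0.5059 -0.0336  0.2246] psi 0.552 j [-0.3   0.04  1.78  0.    1.33 -0.85] F [ 0.  -0.5  0.9] M [-0.07 -0.    0.01] w 0.034
offset cm [12.16  0.21  0.31] turn [-0.218 -0.003  0.002]
```

Emit:
{"api": "move_arm", "payload": {"offset": [[0, 0.2, 0.3], [0, 0, 0], [0, 0, 0], [3, 0, 0], [3, 0, 0], [3, 0, 0], [2, 0, 0], [1.1, 0, 0], [0, 0, 0], [0, 0, 0]], "dr": [[0, 0, 0], [-0.11, 0, 0], [-0.11, 0, 0], [0, 0, 0], [0, 0, 0], [0, 0, 0], [0, 0, 0], [0, 0, 0], [0, 0, 0], [0, 0, 0]], "jaw": [0.4, 0.4, 0.4, 0.4, 0.4, 0.4, 0.4, 0.4, 0.4, 0.4]}}

```text
time: 15.17
ee_pos: [0.5101, -0.0355, 0.1051]
tool_rot: [0.63, 1.479, -0.63]
ft_force: [-0.2, 0.6, 0.3]
width: 0.0343
```

```bash
python3 go.py .509 -.035 .103 .77
```

```text
t 15.17 pos [ 0.5101 -0.0355  0.1051] psi 0.764 j [-0.3   0.2   1.87  0.    1.08 -1.07] F [-0.2  0.6  0.3] M [-0.01 -0.01 -0.  ] w 0.0343
offset cm [ 0.21 -0.04 -0.11] turn [-0.006 -0.001  0.001]
```

Emit:
{"api": "move_arm", "payload": {"offset": [[0, 0, 0], [0, 0, 0], [0, 0, 0], [0, 0, 0], [0, 0, 0], [0, 0, 0]], "dr": [[0, 0, 0], [0, 0, 0], [0, 0, 0], [0, 0, 0], [0, 0, 0], [0, 0, 0]], "jaw": [0.2, 0, 0, 0, 0, 0]}}

```text
time: 15.67
ee_pos: [0.5108, -0.0365, 0.107]
tool_rot: [0.628, 1.476, -0.63]
ft_force: [-4.5, -2.8, 4.6]
width: 0.0165
```

```bash
python3 go.py .509 -.035 .103 -.445
```

```text
t 15.67 pos [ 0.5108 -0.0365  0.107 ] psi 0.766 j [-0.3   0.19  1.87 -0.    1.08 -1.07] F [-4.5 -2.8  4.6] M [-0.53  0.73  0.03] w 0.0165
offset cm [ 0.4  -0.02 -0.23] turn [ 1.211e+00  2.000e-03 -1.000e-03]
```

Emit:
{"api": "move_arm", "payload": {"offset": [[0, 0, 0], [0, 0, 0], [0, 0, 0], [0, 0, 0], [0, 0, 0], [0, 0, 0], [0, 0, 0], [0, 0, 0], [0, 0, 0], [0, 0, 0]], "dr": [[0.11, 0, 0], [0.11, 0, 0], [0.11, 0, 0], [0.11, 0, 0], [0.11, 0, 0], [0.11, 0, 0], [0.11, 0, 0], [0.11, 0, 0], [0.11, 0, 0], [0.11, 0, 0]], "jaw": [0, 0, 0, 0, 0, 0, 0, 0, 0, 0]}}

```text
time: 16.5
ee_pos: [0.5085, -0.037, 0.1069]
tool_rot: [1.45, 1.03, -1.459]
ft_force: [-14.9, -5.4, 13.1]
width: 0.0164
```

Emit:
{"api": "move_arm", "payload": {"offset": [[0, 0, 0], [0, 0, 0], [0, 0, 0], [0, 0, 0], [0, 0, 0], [0, 0, 0]], "dr": [[0.1, 0, 0], [0.06, 0, 0], [0.06, 0, 0], [0.06, 0, 0], [0.06, 0, 0], [0, 0, 0]], "jaw": [0, 0, 0, 0, 0, 0]}}

```text
time: 17.0
ee_pos: [0.5064, -0.0382, 0.1063]
tool_rot: [1.677, 0.809, -1.697]
ft_force: [-21.6, -14.2, 14.1]
width: 0.0168
```

```bash
python3 go.py .509 -.035 .103 -.445
```

```text
t 17.0 pos [ 0.5064 -0.0382  0.1063] psi -0.676 j [-0.3   0.19  1.87 -0.01  1.09  0.38] F [-21.6 -14.2  14.1] M [-2.24  3.8  -0.07] w 0.0168
offset cm [ 0.33  0.01 -0.42] turn [-0.231  0.009  0.005]
```

Emit:
{"api": "move_arm", "payload": {"offset": [[0, 0, 0], [0, 0, 0], [0, 0, 0]], "dr": [[0.05, 0, 0], [0.05, 0, 0], [0, 0, 0]], "jaw": [0, 0, 0]}}

```text
time: 17.25
ee_pos: [0.5061, -0.0379, 0.1063]
tool_rot: [1.743, 0.736, -1.764]
ft_force: [-22.3, -11.6, 15.7]
width: 0.0163
```

```bash
python3 go.py .509 -.035 .103 -.445
```

```text
t 17.25 pos [ 0.5061 -0.0379  0.1063] psi -0.776 j [-0.3   0.19  1.87 -0.01  1.09  0.47] F [-22.3 -11.6  15.7] M [-1.9   4.04  0.2 ] w 0.0163
offset cm [ 0.33  0.   -0.42] turn [-0.331  0.009  0.006]
```

Emit:
{"api": "move_arm", "payload": {"offset": [[0, 0, 0], [0, 0, 0], [0, 0, 0], [-2, 0, 0], [-3, 0, 0], [-3, 0, 0], [-3, 0, 0], [-2, 0, 0], [0, 0, 0]], "dr": [[0, 0, 0], [0, 0, 0], [0, 0, 0], [0, 0, 0], [0, 0, 0], [0, 0, 0], [0, 0, 0], [0, 0, 0], [0, 0, 0]], "jaw": [0.4, 0.4, 0.4, 0.4, 0.4, 0.4, 0.4, 0.4, 0.4]}}

```text
time: 18.0
ee_pos: [0.5136, -0.0361, 0.2414]
tool_rot: [1.758, 0.731, -1.742]
ft_force: [1.0, -1.2, 0.3]
width: 0.0346
```

```bash
python3 go.py .594 .143 .23 .65; python3 - <<'E'
from h import *
import pickle
pickle.dump(env.camera_info('wrist'),open('w7.pkl','wb')); 
im=env.grab_frame('wrist'); cv2.imwrite('pics/w7.png',im)
E
```

```text
t 18.0 pos [ 0.5136 -0.0361  0.2414] psi -0.774 j [-0.3   0.03  1.75  0.    1.35  0.47] F [ 1.  -1.2  0.3] M [ 0.    0.01 -0.01] w 0.0346
offset cm [  1.17  -6.78 -18.43] turn [-1.424  0.002 -0.012]
```

View pics/w7.png

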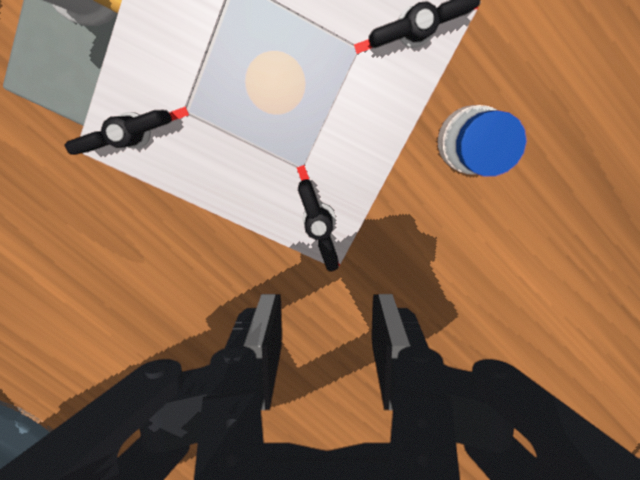

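Wings 1 (117,131), 2 (318,227) and 3 (424,20) all lie over their red lines. Next is wing4.

Emit:
{"api": "move_arm", "payload": {"offset": [[0.2, -0.97, -2.64], [0.2, -0.97, -2.64], [0.2, -0.97, -2.64], [0.2, -0.97, -2.64], [0.2, -0.97, -2.64], [0.1, -0.97, -2.64], [0.1, -0.97, -2.64], [0, 0, 0], [0, 0, 0], [0, 0, 0]], "dr": [[0, 0, 0], [0, 0, 0], [0, 0, 0], [0, 0, 0], [0, 0, 0], [0, 0, 0], [0, 0, 0], [-0.11, 0, 0], [-0.11, 0, 0], [-0.11, 0, 0]], "jaw": [0.4, 0.4, 0.4, 0.4, 0.4, 0.4, 0.4, 0.4, 0.4, 0.4]}}

```text
time: 18.88
ee_pos: [0.5903, 0.1451, 0.2214]
tool_rot: [1.522, 0.971, -1.526]
ft_force: [-0.2, -0.1, -1.0]
width: 0.0342
```

Emit:
{"api": "move_arm", "payload": {"offset": [[0, 0, 0], [0, 0, 0], [0, 0, 0], [0, 0, 0], [0, 0, 0], [0, 0, 0], [0, 0, 0], [0, 0, 0], [0, 0, 0], [0, 0, 0]], "dr": [[-0.11, 0, 0], [-0.11, 0, 0], [-0.11, 0, 0], [-0.11, 0, 0], [-0.11, 0, 0], [-0.11, 0, 0], [-0.11, 0, 0], [-0.11, 0, 0], [-0.11, 0, 0], [-0.11, 0, 0]], "jaw": [0.4, 0.4, 0.4, 0.4, 0.4, 0.4, 0.4, 0.4, 0.4, 0.4]}}

```text
time: 19.72
ee_pos: [0.5903, 0.1443, 0.2217]
tool_rot: [0.709, 1.454, -0.71]
ft_force: [0.9, -0.6, 0.6]
width: 0.0339
```

```bash
python3 go.py .594 .143 .103 .65
```

```text
t 19.72 pos [0.5903 0.1443 0.2217] psi 0.662 j [ 0.04  0.26  1.53  0.    1.35 -0.62] F [ 0.9 -0.6  0.6] M [ 0.02 -0.03 -0.  ] w 0.0339
offset cm [11.87  0.23  0.35] turn [ 0.012 -0.001  0.001]
```

Emit:
{"api": "move_arm", "payload": {"offset": [[0, 0.2, 0.25], [3, 0, 0], [3, 0, 0], [3, 0, 0], [2, 0, 0], [0.9, 0, 0], [0, 0, 0], [0, 0, 0]], "dr": [[0, 0, 0], [0, 0, 0], [0, 0, 0], [0, 0, 0], [0, 0, 0], [0, 0, 0], [0, 0, 0], [0, 0, 0]], "jaw": [0.4, 0.4, 0.4, 0.4, 0.4, 0.4, 0.4, 0.4]}}

```text
time: 20.38
ee_pos: [0.5942, 0.1433, 0.1043]
tool_rot: [0.715, 1.45, -0.715]
ft_force: [0.7, -0.4, 0.6]
width: 0.0343
```

```bash
python3 go.py .594 .143 .103 .65
```

```text
t 20.38 pos [0.5942 0.1433 0.1043] psi 0.655 j [ 0.04  0.4   1.61  0.    1.14 -0.61] F [ 0.7 -0.4  0.6] M [-0.09 -0.07 -0.06] w 0.0343
offset cm [ 0.13 -0.03  0.02] turn [ 0.005 -0.     0.   ]
```

Emit:
{"api": "move_arm", "payload": {"offset": [[0, 0, 0], [0, 0, 0], [0, 0, 0], [0, 0, 0], [0, 0, 0], [0, 0, 0]], "dr": [[0, 0, 0], [0, 0, 0], [0, 0, 0], [0, 0, 0], [0, 0, 0], [0, 0, 0]], "jaw": [0.2, 0, 0, 0, 0, 0]}}

```text
time: 20.88
ee_pos: [0.595, 0.1431, 0.1064]
tool_rot: [0.715, 1.448, -0.713]
ft_force: [-3.1, -1.6, 6.7]
width: 0.0164
```

```bash
python3 go.py .594 .143 .103 -.445
```

```text
t 20.88 pos [0.595  0.1431 0.1064] psi 0.656 j [ 0.04  0.39  1.61 -0.    1.14 -0.61] F [-3.1 -1.6  6.7] M [-0.3   0.45 -0.04] w 0.0164
offset cm [ 0.34 -0.09 -0.06] turn [ 1.101e+00  1.000e-03 -3.000e-03]
```

Emit:
{"api": "move_arm", "payload": {"offset": [[0, 0, 0], [0, 0, 0], [0, 0, 0], [0, 0, 0], [0, 0, 0], [0, 0, 0], [0, 0, 0], [0, 0, 0], [0, 0, 0], [0, 0, 0]], "dr": [[0.11, 0, 0], [0.11, 0, 0], [0.11, 0, 0], [0.11, 0, 0], [0.11, 0, 0], [0.11, 0, 0], [0.11, 0, 0], [0.11, 0, 0], [0.11, 0, 0], [0.05, 0, 0]], "jaw": [0, 0, 0, 0, 0, 0, 0, 0, 0, 0]}}

```text
time: 21.72
ee_pos: [0.594, 0.143, 0.1063]
tool_rot: [1.49, 0.998, -1.49]
ft_force: [-6.9, -2.5, 9.1]
width: 0.0165
```

Emit:
{"api": "move_arm", "payload": {"offset": [[0, 0, 0], [0, 0, 0], [0, 0, 0], [0, 0, 0], [0, 0, 0], [0, 0, 0], [0, 0, 0]], "dr": [[0.06, 0, 0], [0.06, 0, 0], [0.06, 0, 0], [0.06, 0, 0], [0.06, 0, 0], [0.06, 0, 0], [0, 0, 0]], "jaw": [0, 0, 0, 0, 0, 0, 0]}}

```text
time: 22.3
ee_pos: [0.5961, 0.1456, 0.1064]
tool_rot: [1.742, 0.759, -1.729]
ft_force: [2.4, 7.8, 2.0]
width: 0.0164
```

```bash
python3 go.py .594 .143 .103 -.445
```

```text
t 22.3 pos [0.5961 0.1456 0.1064] psi -0.747 j [0.04 0.39 1.61 0.   1.13 0.79] F [2.4 7.8 2. ] M [ 1.24 -0.56 -0.07] w 0.0164
offset cm [0.34 0.03 0.34] turn [-0.302 -0.007 -0.003]
```

Emit:
{"api": "move_arm", "payload": {"offset": [[0, 0, 0], [0, 0, 0], [0, 0, 0]], "dr": [[0.06, 0, 0], [0.06, 0, 0], [0, 0, 0]], "jaw": [0, 0, 0]}}

```text
time: 22.55
ee_pos: [0.5961, 0.1454, 0.1065]
tool_rot: [1.818, 0.668, -1.805]
ft_force: [1.3, 7.3, 2.4]
width: 0.0168
```

```bash
python3 go.py .594 .143 .103 -.445
```

```text
t 22.55 pos [0.5961 0.1454 0.1065] psi -0.865 j [0.04 0.39 1.61 0.   1.13 0.91] F [1.3 7.3 2.4] M [ 1.11 -0.55  1.18] w 0.0168
offset cm [0.35 0.05 0.32] turn [-0.419 -0.006 -0.003]
```

Emit:
{"api": "move_arm", "payload": {"offset": [[0, 0, 0], [0, 0, 0], [0, 0, 0], [-2, 0, 0], [-3, 0, 0], [-3, 0, 0], [-3, 0, 0], [-3, 0, 0], [0, 0, 0]], "dr": [[0, 0, 0], [0, 0, 0], [0, 0, 0], [0, 0, 0], [0, 0, 0], [0, 0, 0], [0, 0, 0], [0, 0, 0], [0, 0, 0]], "jaw": [0.4, 0.4, 0.4, 0.4, 0.4, 0.4, 0.4, 0.4, 0.4]}}

```text
time: 23.3
ee_pos: [0.5975, 0.1431, 0.2521]
tool_rot: [1.821, 0.664, -1.8]
ft_force: [1.6, -0.0, -0.2]
width: 0.0341
```

```bash
python3 go.py .4965 .2094 .24 -1.23; python3 - <<'E'
from h import *
im=env.grab_frame('wrist'); cv2.imwrite('pics/w8.png',im)
E
```

```text
t 23.3 pos [0.5975 0.1431 0.2521] psi -0.865 j [ 0.04  0.24  1.49 -0.    1.4   0.91] F [ 1.6 -0.  -0.2] M [ 0.02 -0.06 -0.02] w 0.0341
offset cm [  1.09 -11.6    3.39] turn [ 0.365 -0.01  -0.006]
```

View pics/w8.png

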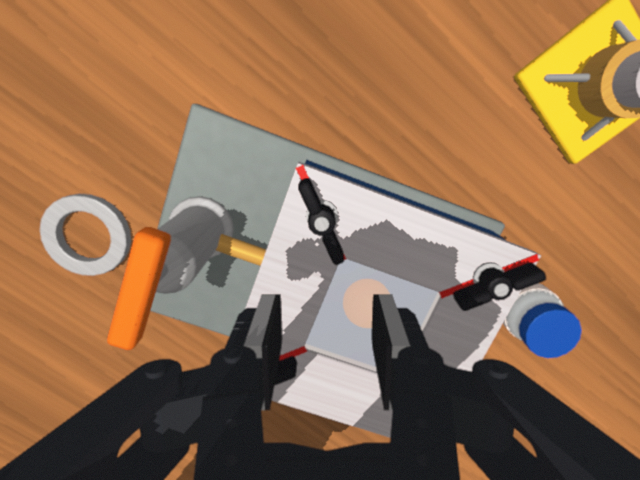

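Wing4 (hub at (321,222)) lies over its red line, so all four are home. Next is the pump handle at (138,288).

Emit:
{"api": "move_arm", "payload": {"offset": [[0, -2.9, 0.85], [0, -2.9, 0.85], [0, -2.9, 0.85], [0, -2.9, 0.85], [0, 0, 0], [0, 0, 0], [0, 0, 0], [0, 0, 0], [0, 0, 0]], "dr": [[0, 0, 0], [0, 0, 0], [0, 0, 0], [0, 0, 0], [0.09, 0, 0], [0.09, 0, 0], [0.09, 0, 0], [0.09, 0, 0], [0, 0, 0]], "jaw": [0.55, 0.55, 0.55, 0.55, 0.55, 0.55, 0.55, 0.55, 0.55]}}

```text
time: 24.1
ee_pos: [0.4921, 0.2092, 0.2431]
tool_rot: [2.033, 0.353, -2.037]
ft_force: [-0.6, -0.0, 0.4]
width: 0.047
```

```bash
python3 go.py .4965 .2094 .136 -1.23
```

```text
t 24.1 pos [0.4921 0.2092 0.2431] psi -1.227 j [ 0.18  0.08  1.69 -0.    1.37  1.41] F [-0.6 -0.   0.4] M [-0.    0.02 -0.01] w 0.047
offset cm [10.71  0.13 -0.44] turn [0.003 0.002 0.   ]
```

Emit:
{"api": "move_arm", "payload": {"offset": [[0, 0.1, -0.3], [3, 0, 0], [3, 0, 0], [2, 0, 0], [1.5, 0, 0], [1.2, 0, 0], [0, 0, 0]], "dr": [[0, 0, 0], [0, 0, 0], [0, 0, 0], [0, 0, 0], [0, 0, 0], [0, 0, 0], [0, 0, 0]], "jaw": [0.55, 0.55, 0.55, 0.55, 0.55, 0.55, 0.55]}}

```text
time: 24.68
ee_pos: [0.4942, 0.2089, 0.1342]
tool_rot: [2.027, 0.357, -2.038]
ft_force: [-0.2, 0.5, -1.2]
width: 0.0469
```

Emit:
{"api": "move_arm", "payload": {"offset": [[0, 0, 0], [0, 0, 0], [0, 0, 0], [0, 0, 0], [0, 0, 0], [0, 0, 0], [0, 0, 0]], "dr": [[0, 0, 0], [0, 0, 0], [0, 0, 0], [0, 0, 0], [0, 0, 0], [0, 0, 0], [0, 0, 0]], "jaw": [0.3, 0, 0, 0, 0, 0, 0]}}

```text
time: 25.27
ee_pos: [0.4968, 0.2101, 0.1387]
tool_rot: [2.036, 0.357, -2.03]
ft_force: [-1.6, 2.9, 5.9]
width: 0.0168
```

```bash
python3 go.py .4965 .2094 .186 -1.23
```

```text
t 25.27 pos [0.4968 0.2101 0.1387] psi -1.224 j [0.18 0.2  1.78 0.   1.15 1.4 ] F [-1.6  2.9  5.9] M [ 0.44  0.22 -0.18] w 0.0168
offset cm [-4.73  0.05  0.04] turn [ 0.006 -0.003  0.   ]
```

Emit:
{"api": "move_arm", "payload": {"offset": [[-1.2, 0, 0], [-1.2, 0, 0], [-1.2, 0, 0], [-1.1, 0, 0], [0, 0, 0]], "dr": [[0, 0, 0], [0, 0, 0], [0, 0, 0], [0, 0, 0], [0, 0, 0]], "jaw": [0, 0, 0, 0, 0]}}

```text
time: 25.68
ee_pos: [0.4967, 0.21, 0.1855]
tool_rot: [2.036, 0.357, -2.031]
ft_force: [4.2, 4.3, -9.1]
width: 0.0167
```

```bash
python3 go.py .4965 .2094 .186 -1.23
```

```text
t 25.68 pos [0.4967 0.21   0.1855] psi -1.224 j [0.18 0.15 1.74 0.   1.25 1.4 ] F [ 4.2  4.3 -9.1] M [ 0.77 -0.72 -0.17] w 0.0167
offset cm [-0.05  0.05  0.04] turn [ 0.006 -0.003  0.   ]
```

Emit:
{"api": "move_arm", "payload": {"offset": [[-0.2, 0, 0], [-0.1, 0, 0], [0, 0, 0]], "dr": [[0, 0, 0], [0, 0, 0], [0, 0, 0]], "jaw": [0, 0, 0]}}

```text
time: 25.93
ee_pos: [0.4967, 0.21, 0.1865]
tool_rot: [2.036, 0.357, -2.031]
ft_force: [7.0, 5.9, -8.6]
width: 0.0169
```

```bash
python3 go.py .4965 .2094 .186 -1.23
```

```text
t 25.93 pos [0.4967 0.21   0.1865] psi -1.224 j [0.18 0.14 1.74 0.   1.25 1.4 ] F [ 7.   5.9 -8.6] M [ 0.77 -1.08 -0.19] w 0.0169
offset cm [0.05 0.05 0.04] turn [ 0.006 -0.002  0.001]
```

Emit:
{"api": "move_arm", "payload": {"offset": [[-0.2, 0, 0], [-0.2, 0, 0], [-0.1, 0, 0], [0, 0, 0], [0, 0, 0], [0, 0, 0], [0, 0, 0]], "dr": [[0, 0, 0], [0, 0, 0], [0, 0, 0], [0, 0, 0], [0, 0, 0], [0, 0, 0], [0, 0, 0]], "jaw": [0, 0, 0, 0, 0, 0, 0]}}

```text
time: 26.52
ee_pos: [0.4966, 0.21, 0.189]
tool_rot: [2.035, 0.357, -2.032]
ft_force: [13.3, 7.2, -22.5]
width: 0.0169
```

```bash
python3 go.py .4965 .2094 .138 -1.23; python3 - <<'E'
from h import *
im=env.grab_frame('scene'); cv2.imwrite('pics/s2.png',im)
# orange bar centroid before/after in the scene view, matched to height
ci=env.camera_info('scene');K=np.array([[ci['fx'],0,ci['cx']],[0,ci['fy'],ci['cy']],[0,0,1]])
Rt=Ro.from_rotvec(ci['orientation']).inv()
for z in (.154,.204): print(z,cv2.projectPoints(np.array([[.4965,.2097,z]]),Rt.as_rotvec(),-Rt.apply(ci['position']),K,ci['distortion'])[0].ravel())
for f in ('scene0','s2'):
    m=cv2.inRange(cv2.cvtColor(cv2.imread(f'pics/{f}.png'),cv2.COLOR_BGR2HSV),(3,170,120),(14,255,255)); m[:,:310]=0;m[:,365:]=0;m[:140]=0;m[205:]=0
    y,x=np.where(m); print(f,len(x),x.mean(),y.mean(),x.min(),x.max(),y.min(),y.max())
E
```

```text
t 26.52 pos [0.4966 0.21   0.189 ] psi -1.224 j [0.18 0.14 1.74 0.   1.26 1.4 ] F [ 13.3   7.2 -22.5] M [ 1.18 -2.25 -0.2 ] w 0.0169
offset cm [5.1  0.06 0.04] turn [ 0.006 -0.002  0.001]
0.154 [335.10479305 183.60254373]
0.204 [335.27179758 163.69841213]
scene0 363 334.39118457300276 183.40495867768595 317 353 178 189
s2 203 336.02463054187194 163.57142857142858 318 353 159 168
```

The handle is at its upper stop: the bar moved 19.8 px against 19.9 px expected for 50 mm, and the downward force jumped to 22 N. I'll lower it and let go.

Emit:
{"api": "move_arm", "payload": {"offset": [[1.2, 0, 0], [1.2, 0, 0], [1.2, 0, 0], [1, 0, 0], [0.5, 0, 0], [0, 0, 0], [0, 0, 0]], "dr": [[0, 0, 0], [0, 0, 0], [0, 0, 0], [0, 0, 0], [0, 0, 0], [0, 0, 0], [0, 0, 0]], "jaw": [0, 0, 0, 0, 0, 0, 0]}}

```text
time: 27.15
ee_pos: [0.4967, 0.2101, 0.1407]
tool_rot: [2.035, 0.357, -2.031]
ft_force: [4.1, 5.3, -3.9]
width: 0.0166
```

Emit:
{"api": "move_arm", "payload": {"offset": [[0, 0, 0], [0, 0, 0], [0, 0, 0], [0, 0, 0], [-1, 0, 0], [-2, 0, 0], [-3, 0, 0], [-3, 0, 0], [-3, 0, 0], [-3, 0, 0]], "dr": [[0, 0, 0], [0, 0, 0], [0, 0, 0], [0, 0, 0], [0, 0, 0], [0, 0, 0], [0, 0, 0], [0, 0, 0], [0, 0, 0], [0, 0, 0]], "jaw": [0.55, 0.55, 0.55, 0.55, 0.55, 0.55, 0.55, 0.55, 0.55, 0.55]}}

```text
time: 27.98
ee_pos: [0.4957, 0.2093, 0.2937]
tool_rot: [2.034, 0.356, -2.032]
ft_force: [-0.4, 0.5, -0.8]
width: 0.047
```

Emit:
{"api": "move_arm", "payload": {"offset": [[0, 0, 3.5], [0, 0, 3.5], [0, 0, 3.5], [0, 0, 3.5], [0, 0, 0], [0, 0, 0], [0, 0, 0]], "dr": [[0, 0, 0], [0, 0, 0], [0, 0, 0], [0, 0, 0], [0, 0, 0], [0, 0, 0], [0, 0, 0]], "jaw": [0.55, 0.55, 0.55, 0.55, 0.55, 0.55, 0.55]}}

```text
time: 28.57
ee_pos: [0.3649, 0.1619, 0.2924]
tool_rot: [2.036, 0.356, -2.03]
ft_force: [1.0, 0.2, -0.3]
width: 0.0472
```

```bash
python3 go.py .4965 .2094 .25 -1.23; python3 - <<'E'
from h import *
s=env.grab_frame('scene');cv2.imwrite('pics/s3.png',s); t=env.grab_frame('top')
m=cv2.inRange(cv2.cvtColor(s,cv2.COLOR_BGR2HSV),(3,170,120),(14,255,255)); m[:,:310]=0;m[:,365:]=0;m[:140]=0;m[205:]=0
y,x=np.where(m); print(len(x),x.mean(),y.mean())
cv2.imwrite('pics/end.png',np.hstack([cv2.resize(t[170:350,170:400],(380,298)),cv2.resize(s[160:370,230:410],(256,298))]))
E
```

```text
t 28.57 pos [0.3649 0.1619 0.2924] psi -1.224 j [ 0.12 -0.29  1.93 -0.    1.5   1.34] F [ 1.   0.2 -0.3] M [-0.03  0.03  0.01] w 0.0472
offset cm [  4.28   0.   -13.98] turn [ 0.006 -0.003 -0.001]
357 334.2829131652661 183.35294117647058
```

View pics/end.png

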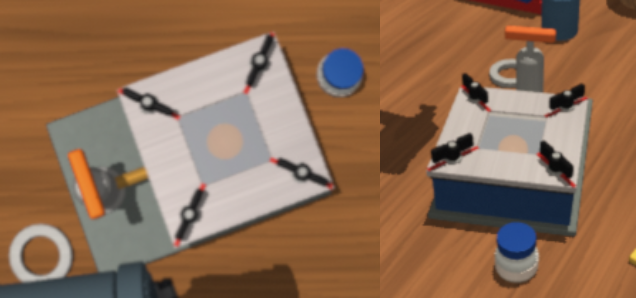

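All four wings appear over their red lines and the handle is back down. Before handing in, I'll check the wing angles numerically.

```bash
python3 - <<'E'
from h import *
import pickle
yaw=.339
for f,c,h in (('w7',(318,227),2),('w7',(119,131),1),('w7',(424,20),3),('w6',(329,228),3)):
    ci=pickle.load(open(f+'.pkl','rb')); im=cv2.imread(f'pics/{f}.png')
    r=wing(ci,((im.max(2)<75)*255).astype(np.uint8),c,58,.115)
    home=yaw+(3 if h in(1,3) else 1)*np.pi/4
    print(h,'err rad',round((r[2]-home+np.pi/2)%np.pi-np.pi/2,3),r[3],np.round(r[4],0))
ci=env.camera_info('top'); im=env.grab_frame('top')
g=((im.max(2)<95)*255).astype(np.uint8)
for c,h in (((285,299),1),((353,274),2),((327,206),3),((260,231),4)):
    m=np.zeros_like(g);cv2.circle(m,c,17,255,-1);y,x=np.where(m&g);P=cast(ci,np.c_[x,y],.115)[:,:2]
    v=np.linalg.eigh(np.cov(P.T))[1][:,1];home=yaw+(3 if h in(1,3) else 1)*np.pi/4
    print('top',h,round((np.arctan2(v[1],v[0])-home+np.pi/2)%np.pi-np.pi/2,3),len(x))
E
```

```text
2 err rad -0.016 1418 [19. 65.]
1 err rad -0.019 1888 [19. 69.]
3 err rad -0.005 1977 [19. 63.]
3 err rad -0.007 1348 [18. 65.]
top 1 0.024 171
top 2 0.028 169
top 3 -0.08 187
top 4 -0.006 151
```

All the wings are within tolerance, so I'm handing in.

```bash
python3 -c "
from rig import env
print(env.sign_off(), env.get_obs()['time'])"
```

```text
the job is handed in; nothing more can be done
the job is handed in; nothing more can be done
```

I turned the four wing screws home in cross order (1, 3, then 2, 4). I then pulled the pump handle up to its stop, held it there for about half a second, lowered it and let it go. I handed in at about 29 s of the 72 s, with the arm clear of everything; sign-off gives no verdict.

**Wings:** In the wrist pictures, wings 1, 2 and 3 lay within 0.02 rad of their red lines. The final top view put wings 1, 2 and 4 within 0.03 rad. It put wing 3 at -0.08 rad, against about -0.006 rad from the sharper wrist views; I trusted the wrist views, and both are inside the 0.12 rad limit. Torque rose clearly at the stop for wings 1, 3 and 4, but only weakly (0.2 N m) for wing 2, so for that one I relied on the pictures.

**Pump:** At the top, the handle bar had moved 19.8 px in the scene view, against 19.9 px expected for 50 mm, and the downward force jumped to 22 N. After release the bar was back at its starting pixel position.

**Bystanders:** In the last picture the jar and ring stand upright where they were. I judged this by eye and did not measure it.

**Pictures:** I viewed 11 in all, one over the budget of 10.

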